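Slide the croissant paddle out over the riser's edge for pick-up

TASK

Get the croissant on the wooden serving paddle ready for the waiter: with your fingertips, push the paddle towards the riser's front edge (the long edge nearest the robot) until its whole handle sticks out past that edge and its shoulders, where the handle meets the board, are flush with the edge and square to it. The foil jam cup stands in the way: nudge it aside, so that it stays standing on the riser. Push gently, grip and lift nothing, do not touch the croissant, and leave the salt shaker and everything else where it is.

Things in the scene. Friction and masses are not known exactly. Their poses are not given: they have to be found in the camera images.
- riser: Low buffet riser, fixed: white marble slab 250 (x) x 330 (y) x 16 mm on dark steel frames, flat top 60 mm above the worktop. Origin: under the slab's centre, at worktop height. Its x axis points level from the front edge (nearest the robot) to the back, y along the front edge to the left, z up. Turned by about -0.45 to -0.65 rad, its front towards the robot.
- riser_edge (a point): Middle of the riser's front edge, at the height of its top face (125 mm before the riser's origin, 60 mm up); axes as the riser's.
- paddle: Loose light-wood serving paddle lying flat on the riser's left or right half, 9 mm thick, about 0.26 kg: a board 115 (its x) x 164 mm (its y), from the middle of whose front a handle 75 mm long, 36 wide, points along -x to the riser's front edge. Origin: middle of the board's underside. Starts within 0.08 rad of the riser's axes, its shoulders 75 to 100 mm behind the edge.
- paddle_shoulder (a point): On the paddle's underside, middle of the front side of its board, where the handle begins (57.5 mm before the paddle's origin); axes as the paddle's. The job is done when this line is at the riser's front edge.
- paddle_rear (a point): On the paddle's underside, middle of the rear side of its board, opposite the handle (57.5 mm behind the paddle's origin): the straight side, 132 mm between the rounded corners, to push on.
- croissant_mid (a point): Croissant, 58 x 127 x 39 mm, lying loose across the middle of the paddle's board, long side along the paddle's y give or take 0.25 rad; this point is its centre.
- jam_cup_mid (a point): Foil portion cup of jam with a peel lid, 30 g, 27 mm tall, 58 mm across the lid (64 over its pull tab), narrower at the foot, standing loose on the riser close to the front edge beside the paddle's handle, in front of one of the two shoulders; this point is its centre, half-way up. It slides when pushed 10 to 20 mm above the riser.
- salt_shaker: Salt shaker, 44 mm across and 90 mm tall, loose, standing on the other half of the riser beside the paddle's board, on the same side of the handle as the jam cup and farther back; to be left alone. Origin: centre of its underside.
- mug: Spotted white mug, 93 mm tall, loose on the worktop at the left, beyond the tray of jam cups; bystander, to be left alone. Origin: centre of its underside.

How it is judged:
By the outcome, as a careful person would: the job done as asked, in the order asked, and still so for the second after the job is handed in, with the robot touching nothing.
It also fails if it takes over 48 s, if anything falls off the work surface, if the arm or the gripper's body presses on something with over 40 N, if the wrist force passes 120 N, or if a joint passes its speed limit or range.

ROBOT

A 6-joint arm with a two-finger parallel gripper is mounted at the origin on a cart in front of the work surface, level with it; the furniture and walls round the work are solid. World frame = base frame: x ahead of the robot, y to its left, z up, the work surface at z = 0. Lengths are in m, angles in degrees, forces in N, time in s.
With the tool pointing down it reaches from about 0.25 to 0.775 m from the base axis. Payload 8.9 kg.
Tool frame: the origin (TCP) lies on the centre line of the jaws, within the pads' length; the fingertips stand ahead of it and the grasp point (between the pads) is the TCP (r.nose_length is the z of the fingertips in the tool frame, in m); z points along the fingers, x is the direction in which the jaws open and shut, and the axes are right-handed (so a half turn about z gives the same grasp; the last joint's range is limited). The gripper opens to 85 mm and grips with 20 to 120 N. Pads are 22 mm wide; open, the fingers measure 114 mm over their backs; the gripper's body (76 mm by 85 mm) begins 54 mm behind the grasp point. The pads swing forward as they close: fully open they stand 13 mm farther back than shut.
Start: joints at [66.045, 16.656, -8.789, 64.555, 0, 82.019], TCP at [0.144, 0.505, 0.25] pointing down, gripper open.
Joint ranges: [-144.48, 144.48], [-52.06, 99.96], [-74.48, 78.29], [-112.23, 115.85], [-86.99, 84.42], [-180, 180]. Speed limits (degrees/s): [127.2, 127.2, 159.86, 180, 180, 180].

INTERFACE

Orientations are given as [roll, pitch, yaw] about the fixed x, y, z axes, in that order (R = Rz(yaw) Ry(pitch) Rx(roll)).
In Python, from rig import r gives the robot as it stands. The module is installed in compiled form; this text tells all that it offers.
- The arm moves only by the tool carry_out, never from a script. Its argument "increments" is a list that holds one entry, the list of rows, each a list of 4 numbers: the shift along the tool's x, y, z in cm, then the turn about the tool's z in rad. A call has 1 to 20 rows; each row is the pose to reach, as a shift and turn from the pose commanded when the call began, along the tool's axes at that moment; what a row does not reach only later rows make up. A row lasts 1/12 s, in which the tool goes at most 41.7 mm and 7.16 degrees, less where a joint would pass 70% of its speed; a pose out of reach is approached as far as the arm can. A call with a gripper value outside its range is refused whole. "gripper" is the finger opening in cm, from 0 to 8.54, set as the call begins (left out, the last holds). The fingers move at their own pace and stop on an object; "force" is the grip in N (left out, the last holds). Time passes only in rows, so rows that repeat a pose let the fingers close. It gives the time, the measured TCP pose, the force and the opening at its end, in the units of the state.
- r.read_state(): the state, without advancing time (a new reading comes with each control period).
- r.read_camera(name): name is "scene" or "top" or "wrist"; returns the picture (420x560x3 uint8, blue, green, red); there is no depth.
- r.get_calibration(name): a dict with "mtx" (3x3 intrinsics, pixels), "T" (4x4, takes a point from camera to world coordinates). Camera axes: x right, y down, z forward; pixel columns grow to the right and rows downward; lengths in m; the calibration is good to about 2 mm. A picture is of the moment at which its call begins: read the wrist's pose just before it. get_calibration takes no time and is no camera call; for the wrist camera it gives the pose at the moment of the call.
- r.hand_in(): hands the job in, once; it reports no verdict.
The state is a dict: "clock": time; "joint_pos": joint angles; "qvel": joint speeds; "joint_efforts": joint torques, N m; "tcp_pos": TCP position; "eef_rot": TCP orientation; "ft_force": force on the tool from outside, world axes, zero at the start; "wrist_torque": the same for the moment, N m; "grip_width": finger opening in m.
Only numpy, scipy, OpenCV 4.12 (cv2) and the standard library are available. Lean on these libraries where they do the work, as an engineer would, in place of code of your own. Each camera call takes 0.05 s, during which the arm holds its last target.

## Working session

There is one attempt and no reset: what is moved stays moved. The work goes in short steps, Python scripts to look and compute and a tool call to move; the robot and the scene stay as the last step left them, time stands still between calls to the robot, and variables do not carry over. Pictures are saved under pics/ and viewed, and the job is handed in when it is done.

Besides the shell and the picture viewer there is one more tool, called by a JSON object that holds its "name" and its "arguments", one argument or row to a line. carry_out: Moves the arm, as the interface text tells. Its arguments: {"type":"object","properties":{"increments":{"type":"array","items":{"type":"array","items":{"type":"array","items":{"type":"number"}}}},"gripper":{"type":"number"},"force":{"type":"number"}},"required":["increments"]}

```bash
mkdir -p pics
python3 - <<'E'
from rig import r
import cv2
s=r.read_state();print({k:s[k] for k in ('clock','tcp_pos','eef_rot','grip_width','ft_force')}, r.nose_length)
for n in ("scene","top","wrist"):
    c=r.get_calibration(n);print(n,c['mtx'].tolist(),c['T'].round(4).tolist())
    cv2.imwrite(f"pics/{n}0.png",r.read_camera(n))
E
```

```text
{'clock': 0.0, 'tcp_pos': array([0.14431411, 0.50435373, 0.24974749]), 'eef_rot': array([-1.79988905e+02,  7.14703374e-02,  7.40249853e+01]), 'grip_width': 0.08558812023141353, 'ft_force': array([-0.16012959,  0.09129003,  1.34514711])} 0.019
scene [[417.9657573062565, 0.0, 277.2439020807652], [0.0, 417.9657573062565, 209.15055599380798], [0.0, 0.0, 1.0]] [[0.8988, -0.3367, 0.2807, 0.2101], [-0.4383, -0.7037, 0.5592, -0.5816], [0.0093, -0.6256, -0.7801, 0.8779], [0.0, 0.0, 0.0, 1.0]]
top [[546.6879800840138, 0.0, 284.65178708411054], [0.0, 546.6879800840138, 220.29116487038775], [0.0, 0.0, 1.0]] [[0.0092, -0.9954, 0.0955, 0.3224], [-1.0, -0.0092, -0.0003, -0.0086], [0.0012, -0.0955, -0.9954, 1.5872], [0.0, 0.0, 0.0, 1.0]]
wrist [[378.14029575189477, 0.0, 288.60917208618724], [0.0, 378.14029575189477, 206.21843840033534], [0.0, 0.0, 1.0]] [[0.2755, 0.9265, 0.2564, 0.0803], [0.9613, -0.265, -0.0753, 0.5231], [-0.0018, 0.2672, -0.9636, 0.3746], [0.0, 0.0, 0.0, 1.0]]
```

View pics/scene0.png

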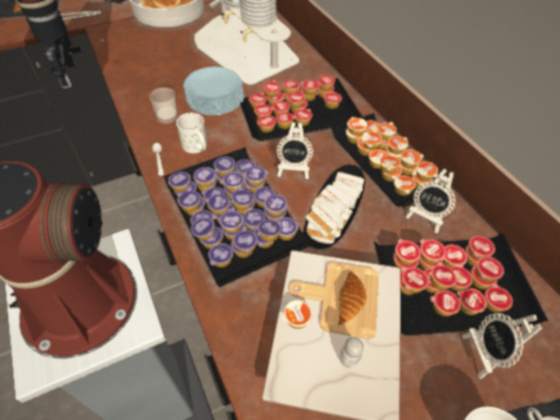

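View pics/top0.png

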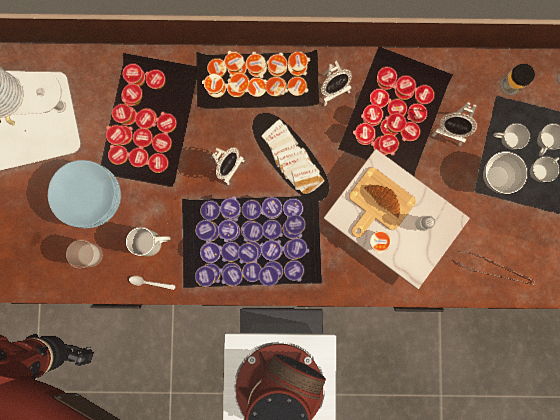

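View pics/wrist0.png

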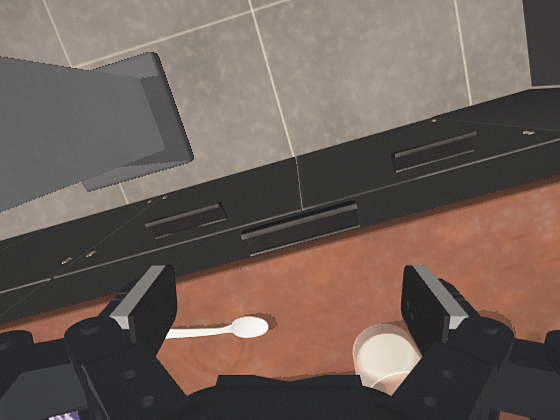

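Run:
```python
import cv2
a=cv2.imread('pics/top0.png')[140:300,310:480];cv2.imwrite('pics/topz.png',cv2.resize(a,None,fx=3.7,fy=3.7,interpolation=cv2.INTER_CUBIC))
a=cv2.imread('pics/scene0.png')[240:420,255:415];cv2.imwrite('pics/scz.png',cv2.resize(a,None,fx=3.3,fy=3.3,interpolation=cv2.INTER_CUBIC))
```

```text
(no output)
```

View pics/topz.png

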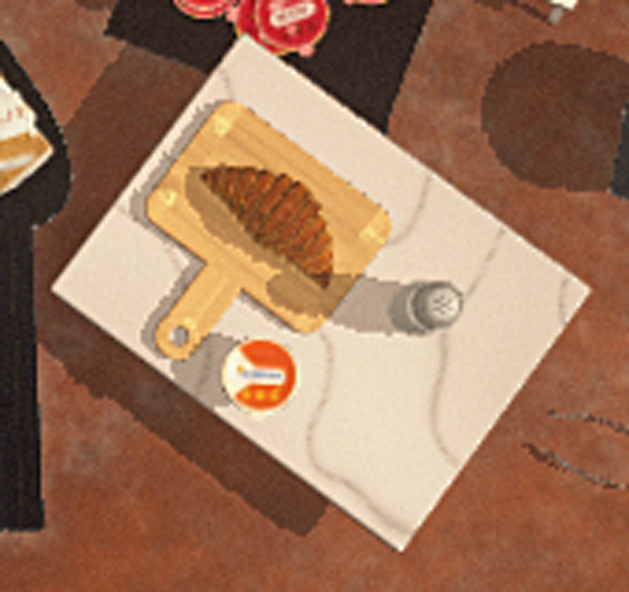

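View pics/scz.png

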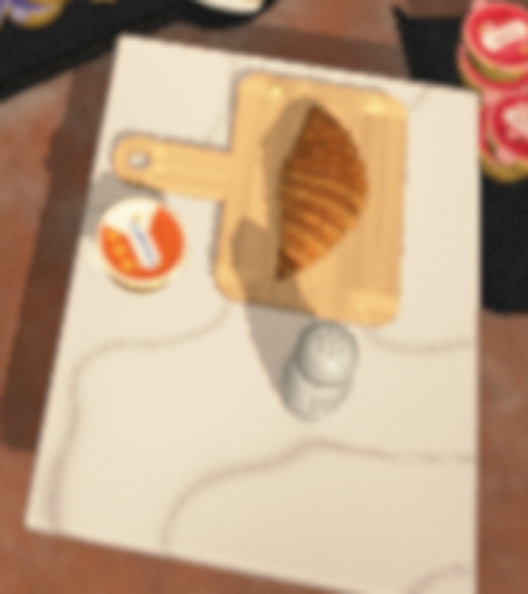

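```bash
cat > h.py <<'E'
import numpy as np, cv2
from rig import r
def cast(n,px,z,cal=None):
    c=cal or r.get_calibration(n); K=c['mtx'];T=c['T']
    px=np.atleast_2d(np.array(px,float))
    d=np.c_[(px[:,0]-K[0,2])/K[0,0],(px[:,1]-K[1,2])/K[1,1],np.ones(len(px))]@T[:3,:3].T
    o=T[:3,3]; return (o+d*((z-o[2])/d[:,2])[:,None])
def proj(n,P,cal=None):
    c=cal or r.get_calibration(n);P=np.atleast_2d(P)
    q=(P-c['T'][:3,3])@c['T'][:3,:3]; q=q@c['mtx'].T; return q[:,:2]/q[:,2:]
def fit(model,pts): # 2D rigid model->pts
    mc,pc=model.mean(0),pts.mean(0);H=(model-mc).T@(pts-pc)
    a=np.arctan2(H[0,1]-H[1,0],H[0,0]+H[1,1]);R=np.array([[np.cos(a),-np.sin(a)],[np.sin(a),np.cos(a)]])
    t=pc-R@mc;return a,R,t,np.linalg.norm(model@R.T+t-pts,axis=1)
E
python3 - <<'E'
from h import *
# model corners riser: back-left, front-left, front-right, back-right
M=np.array([[.125,.165],[-.125,.165],[-.125,-.165],[.125,-.165]])
z=lambda p,f,ox,oy:np.array(p,float)/f+[ox-.5+.5/f,oy-.5+.5/f]
t=z([(248,37),(52,290),(402,550),(590,290)],3.7,310,140)
s=z([(478,92),(120,36),(26,524)],3.3,255,240)
for n,p,m in (("top",t,M),("scene",s,M[:3])):
    if n=="scene": m=M[[0,1,2]]
    P=cast(n,p,.06)[:,:2];a,R,tt,e=fit(m,P);print(n,a,tt,e.round(4))
    if n=="top":
        pts=z([(262,377)],3.7,310,140);q=cast(n,pts,.087)[:,:2]
        print('cup riser',(q-tt)@R,q)
        q=cast(n,z([(437,303)],3.7,310,140),.15)[:,:2];print('salt',(q-tt)@R,q)
        q=cast(n,z([(215,102),(150,212),(308,333),(390,228),(180,355),(212,262),(243,290)],3.7,310,140),.069)[:,:2];print('paddle',((q-tt)@R).round(4),q.round(4))
    else:
        f=3.3;q=cast(n,z([(140,242)],3.3,255,240),.087)[:,:2];print('cup',(q-tt)@R,q)
        q=cast(n,z([(240,75),(405,90),(390,322),(215,295),(110,150),(236,145),(226,200)],3.3,255,240),.069)[:,:2];print('paddle',((q-tt)@R).round(4),q.round(4))
E
```

```text
top -0.6400857313912229 [ 0.47810271 -0.32395084] [0.0045 0.0016 0.0036 0.0039]
cup riser [[-0.08509289  0.00049693]] [[ 0.41015121 -0.27272934]]
salt [[ 0.0235268  -0.06107341]] [[ 0.46049529 -0.38698615]]
paddle [[ 0.065   0.151 ]
 [-0.0328  0.1401]
 [-0.0347 -0.0094]
 [ 0.0673 -0.0119]
 [-0.1063  0.0575]
 [-0.0351  0.0801]
 [-0.038   0.0488]] [[ 0.6204 -0.2417]
 [ 0.5355 -0.192 ]
 [ 0.4447 -0.3108]
 [ 0.525  -0.3736]
 [ 0.4272 -0.2143]
 [ 0.4978 -0.2388]
 [ 0.4768 -0.2621]]
scene -0.6331239031196888 [ 0.48215496 -0.32621482] [0.0008 0.0008 0.0008]
cup [[-0.08675127  0.0010472 ]] [[ 0.41283714 -0.2740428 ]]
paddle [[-0.0382  0.1425]
 [ 0.0733  0.1514]
 [ 0.0693 -0.0141]
 [-0.0369 -0.0165]
 [-0.1162  0.0697]
 [-0.0352  0.0885]
 [-0.0373  0.0479]] [[ 0.5357 -0.1887]
 [ 0.6308 -0.2475]
 [ 0.5297 -0.3786]
 [ 0.4427 -0.3177]
 [ 0.4297 -0.2013]
 [ 0.5062 -0.234 ]
 [ 0.4805 -0.2655]]
```

{"name": "carry_out", "arguments": {
  "increments": [
    [[-65, 46.2, -3, 0.356], [-65, 46.2, -3, 0.356], [-65, 46.2, -3, 0.356], [-65, 46.2, -3, 0.356], [-65, 46.2, -3, 0.356], [-65, 46.2, -3, 0.356], [-65, 46.2, -3, 0.356], [-65, 46.2, -3, 0.356], [-65, 46.2, -3, 0.356], [-65, 46.2, -3, 0.356], [-65, 46.2, -3, 0.356], [-65, 46.2, -3, 0.356], [-65, 46.2, -3, 0.356], [-65, 46.2, -3, 0.356], [-65, 46.2, -3, 0.356], [-65, 46.2, -3, 0.356], [-65, 46.2, -3, 0.356], [-65, 46.2, -3, 0.356], [-65, 46.2, -3, 0.356], [-65, 46.2, -3, 0.356]]
  ]
}}

```text
clock: 1.82
tcp_pos: [0.411, -0.2523, 0.2799]
eef_rot: [179.9, 0.1, 53.5]
ft_force: [-0.8, 0.3, -0.0]
grip_width: 0.0855
```

{"name": "carry_out", "arguments": {
  "increments": [
    [[0, 0, 0, 0], [0, 0, 0, 0], [0, 0, 0, 0], [0, 0, 0, 0]]
  ]
}}

```text
clock: 2.15
tcp_pos: [0.4094, -0.246, 0.2804]
eef_rot: [-180.0, -0.0, 53.7]
ft_force: [0.2, -0.6, 0.1]
grip_width: 0.0853
```

Run:
```python
from h import *
import pickle
s=r.read_state();c=r.get_calibration("wrist");pickle.dump(c,open('w1.pkl','wb'))
cv2.imwrite("pics/w1.png",r.read_camera("wrist"));print(s['clock'],s['tcp_pos'],s['eef_rot'],r.nose_length,c['T'][:3,3])
```

```text
2.15 [ 0.40935006 -0.24598549  0.28036501] [-1.79973861e+02 -7.99983403e-03  5.36941548e+01] 0.019 [ 0.35578598 -0.20604504  0.40521995]
```

View pics/w1.png

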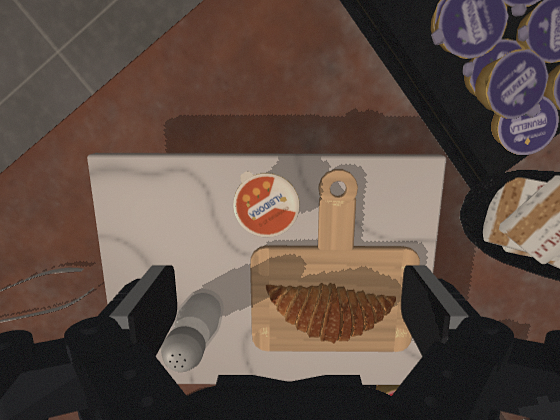

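```bash
cat > meas.py <<'E'
from h import *
import sys,pickle
def meas(img,c,wall=True):
    g=cv2.GaussianBlur(cv2.cvtColor(img,cv2.COLOR_BGR2GRAY),(3,3),0).astype(float)
    hsv=cv2.cvtColor(img,cv2.COLOR_BGR2HSV)
    W=lambda p,z:cast('wrist',p,z,c)[:,:2]
    return g,hsv,W
def line(P):
    vx,vy,x,y=cv2.fitLine(np.float32(P),cv2.DIST_HUBER,0,1e-4,1e-4).ravel();return np.array([x,y]),np.array([vx,vy])
E
python3 - <<'E'
from meas import *
img=cv2.imread('pics/w1.png');c=pickle.load(open('w1.pkl','rb'));g,hsv,W=meas(img,c)
# front edge, subpixel
pts=[]
for u in list(range(95,270,3))+list(range(365,440,3)):
    d=np.diff(g[140:172,u]);i=d.argmax()
    if d[i]>15: pts.append((u,140+i+.5))
pts=np.array(pts);print(len(pts),pts[::12])
o,d=line(W(pts,.06)); d*=np.sign(d[1]);print('front edge: angle',np.arctan2(d[1],d[0])-np.pi/2,o)
# left,right
for nm,rows,cols in(('R',range(175,260,3),(80,130)),('L',range(175,240,3),(425,460))):
    p=[]
    for v in rows:
        q=np.diff(g[v,cols[0]:cols[1]]);i=np.abs(q).argmax();p.append((cols[0]+i+.5,v))
    oo,dd=line(W(np.array(p),.06));dd*=np.sign(dd[0]);print(nm,'angle',np.arctan2(dd[1],dd[0]),oo)
    # intersection
    A=np.c_[d,-dd];s=np.linalg.solve(A,oo-o);print('corner',o+d*s[0])
h=hsv
for p in((200,330),(260,290),(260,120),(360,250+85),(290,340),(200,220),(345,270)):print(p,h[p[0],p[1]] if 0 else h[p[0],p[1]])
m=cv2.inRange(h,(8,70,90),(25,255,255));cv2.imwrite('pics/m1.png',m)
E
```

```text
84 [[ 95.  154.5]
 [131.  154.5]
 [167.  154.5]
 [203.  155.5]
 [239.  155.5]
 [368.  155.5]
 [404.  155.5]]
front edge: angle -0.6378232 [ 0.38644403 -0.24413173]
R angle -0.64166725 [ 0.3288221  -0.41576004]
corner [ 0.28403822 -0.38230026]
L angle -0.63399017 [ 0.52242905 -0.15068021]
corner [ 0.47924158 -0.1189269 ]
(200, 330) [ 15 104 184]
(260, 290) [ 15 108 118]
(260, 120) [ 12  39 175]
(360, 335) [ 14  41 174]
(290, 340) [ 13 156  88]
(200, 220) [ 13  40 178]
(345, 270) [ 14 108 153]
```

View pics/m1.png

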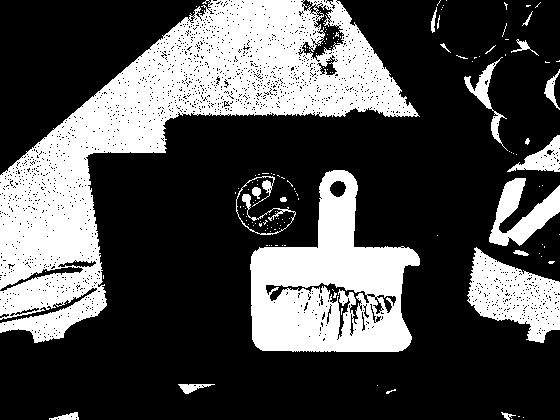

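```bash
cat >> meas.py <<'E'
a0=-.6378;E0=np.array([.3816,-.2506]);R0=np.array([[np.cos(a0),-np.sin(a0)],[np.sin(a0),np.cos(a0)]])
edge=lambda P:(np.asarray(P)-E0)@R0   # world xy -> (behind edge, left of middle)
toW=lambda q:np.asarray(q)@R0.T+E0
E
python3 - <<'E'
from meas import *
img=cv2.imread('pics/w1.png');c=pickle.load(open('w1.pkl','rb'));g,hsv,W=meas(img,c)
m=cv2.inRange(hsv,(8,70,90),(25,255,255))
def rowedge(us,v0,v1,first):
    p=[]
    for u in us:
        k=np.flatnonzero(m[v0:v1,u]); 
        if len(k): p.append((u,v0+(k[0]-.5 if first else k[-1]+.5)))
    return np.array(p)
def coledge(vs,u0,u1,first):
    p=[]
    for v in vs:
        k=np.flatnonzero(m[v,u0:u1]); 
        if len(k): p.append((u0+(k[0]-.5 if first else k[-1]+.5),v))
    return np.array(p)
def rep(n,p,z):
    e=edge(W(p,z));o,d=line(e);print(n,'mean',e.mean(0).round(4),'dir',d.round(4),'sd',e.std(0).round(4))
rep('shoulderR',rowedge(range(268,312,2),236,300,True),.06)
rep('shoulderL',rowedge(range(362,405,2),236,300,True),.06)
rep('rear',rowedge(range(265,402,3),300,365,False),.069)
rep('right side',coledge(range(262,338,3),240,300,True),.069)
rep('handle right',coledge(range(195,240,3),305,330,True),.069)
rep('handle left',coledge(range(195,240,3),340,365,False),.06)
rep('handle tip',rowedge([336,338,340],160,180,True),.06)
# cup lid: red/orange + white circle fit from hough
g8=cv2.GaussianBlur(cv2.cvtColor(img,cv2.COLOR_BGR2GRAY),(3,3),0)
C=cv2.HoughCircles(g8[160:250,220:310],cv2.HOUGH_GRADIENT,1,100,param1=120,param2=15,minRadius=26,maxRadius=38);print(C)
if C is not None:
    q=C[0,0];cc=[q[0]+220,q[1]+160];print('cup',edge(W([cc],.087)),'rad',np.diff(edge(W([cc,[cc[0]+q[2],cc[1]]],.087)),axis=0))
# salt: foot/top rough
print('salt top',edge(W([[180,358]],.15)))
print('croissant',edge(W([[266,285],[395,295],[330,341],[328,284]],.075)))
print('tcp',edge(r.read_state()['tcp_pos'][:2]))
E
```

```text
shoulderR mean [0.089  0.0212] dir [0.0086 1.    ] sd [0.0007 0.0124]
shoulderL mean [0.0889 0.113 ] dir [ 0.004 -1.   ] sd [0.0003 0.0124]
rear mean [0.201  0.0666] dir [0.0074 1.    ] sd [0.0005 0.0411]
right side mean [ 0.1424 -0.0165] dir [ 1.     -0.0033] sd [0.0248 0.0003]
handle right mean [0.0554 0.0482] dir [ 0.9998 -0.0196] sd [0.0126 0.0004]
handle left mean [0.058  0.0838] dir [ 1.     -0.0015] sd [0.0129 0.0003]
handle tip mean [0.0131 0.0661] dir [ 0.0039 -1.    ] sd [0.     0.0015]
[[[45.5 44.5 29.2]]]
cup [[0.03947035 0.00049576]] rad [[-0.000101    0.02546779]]
salt top [[ 0.14796098 -0.06450953]]
croissant [[ 0.12298542 -0.00077419]
 [ 0.13315358  0.12412387]
 [ 0.18474263  0.06282964]
 [ 0.12168576  0.0588194 ]]
tcp [0.01970186 0.02023466]
```

{"name": "carry_out", "arguments": {
  "increments": [
    [[4.2, 2.0, 4, 0.004], [4.2, 2.0, 8, 0.004], [4.2, 2.0, 11, 0.004], [4.2, 2.0, 14, 0.004], [4.2, 2.0, 16, 0.004], [4.2, 2.0, 17.5, 0.004], [4.2, 2.0, 18, 0.004], [4.2, 2.0, 18, 0.004], [4.2, 2.0, 18, 0.004], [4.2, 2.0, 18, 0.004], [4.2, 2.0, 18, 0.004]]
  ],
  "gripper": 0
}}

```text
clock: 3.12
tcp_pos: [0.4515, -0.2257, 0.1015]
eef_rot: [179.9, -0.0, 53.4]
ft_force: [0.2, -0.3, 0.1]
grip_width: 0.0
```

Run:
```python
from meas import *
s=r.read_state();cv2.imwrite("pics/w2.png",r.read_camera("wrist"));cv2.imwrite("pics/s2.png",cv2.resize(r.read_camera("scene")[240:420,255:415],None,fx=3.3,fy=3.3,interpolation=cv2.INTER_CUBIC));print(s['clock'],s['tcp_pos'],s['eef_rot'],s['ft_force'],s['grip_width'],edge(s['tcp_pos'][:2]))
```

```text
3.1167 [ 0.45148765 -0.22574569  0.10154152] [ 1.79875472e+02 -3.23430672e-03  5.34086218e+01] [ 0.21247304 -0.27869902  0.08619477] 7.158376789455294e-06 [0.04134928 0.0615813 ]
```

View pics/w2.png

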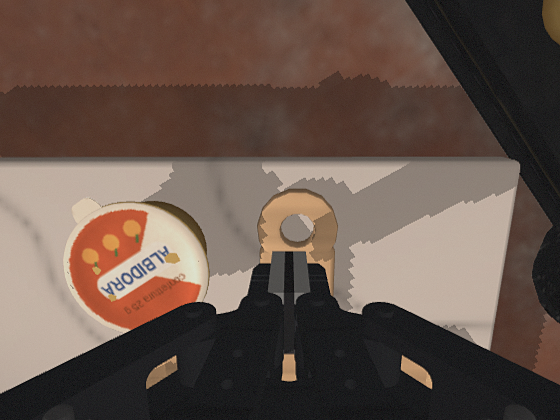

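View pics/s2.png

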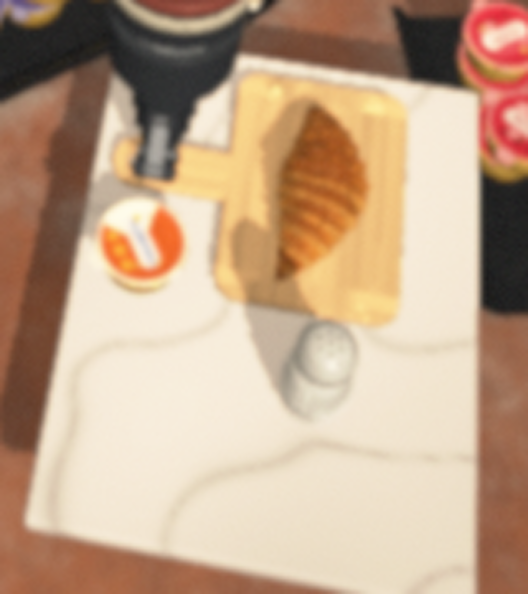

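{"name": "carry_out", "arguments": {
  "increments": [
    [[0, -0.1, 0.4, 0], [0, -0.1, 0.8, 0], [0, -0.1, 0.8, 0], [-0.4, -0.1, 0.8, 0], [-0.8, -0.1, 0.8, 0], [-1.1, -0.1, 0.8, 0], [-1.4, -0.1, 0.8, 0], [-1.7, -0.1, 0.8, 0], [-2.0, -0.1, 0.8, 0], [-2.3, -0.1, 0.8, 0], [-2.6, -0.1, 0.8, 0], [-2.9, -0.1, 0.8, 0], [-3.2, -0.1, 0.8, 0], [-3.5, -0.1, 0.8, 0], [-3.8, -0.1, 0.8, 0], [-4.1, -0.1, 0.8, 0], [-4.4, -0.1, 0.8, 0], [-4.7, -0.1, 0.8, 0], [-5.0, -0.1, 0.8, 0], [-5.0, -0.1, 0.8, 0]]
  ]
}}

```text
clock: 4.88
tcp_pos: [0.4198, -0.2653, 0.0923]
eef_rot: [-180.0, 0.0, 53.4]
ft_force: [0.3, 0.3, 0.2]
grip_width: -0.0001
```

Run:
```python
from meas import *
s=r.read_state();cv2.imwrite("pics/w3.png",r.read_camera("wrist"));cv2.imwrite("pics/s3.png",cv2.resize(r.read_camera("scene")[240:420,255:415],None,fx=3.3,fy=3.3,interpolation=cv2.INTER_CUBIC));print(s['clock'],s['tcp_pos'],s['ft_force'],edge(s['tcp_pos'][:2]))
```

```text
4.8833 [ 0.41984954 -0.26532485  0.09229709] [0.32632712 0.3207551  0.2019437 ] [0.03949758 0.01094484]
```

View pics/w3.png

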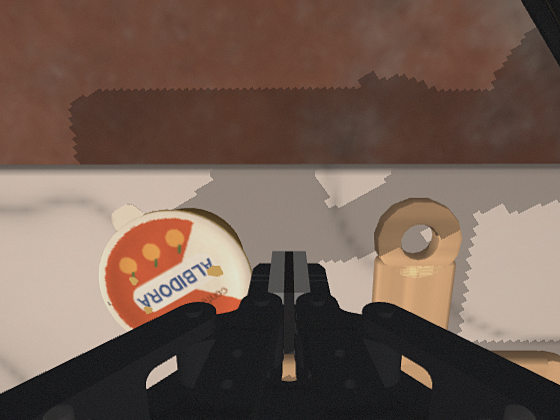

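View pics/s3.png

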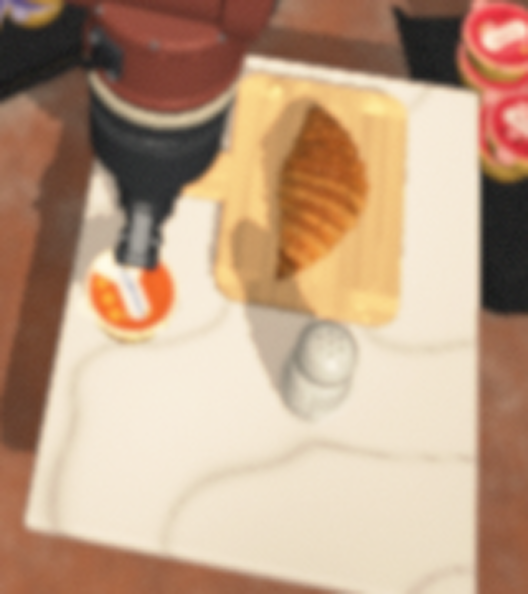

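Run:
```python
from meas import *
for p in ((140,242),(132,292)):
    print(edge(cast('scene',[[p[0]/3.3+255-.35,p[1]/3.3+240-.35]],.087)[:,:2]))
```

```text
[[ 0.03905117 -0.00023195]]
[[ 0.03926808 -0.03276509]]
```

{"name": "carry_out", "arguments": {
  "increments": [
    [[-0.3, 0, 0, 0], [-0.6, 0, 0, 0], [-0.9, 0, 0, 0], [-1.2, 0, 0, 0], [-1.5, 0, 0, 0], [-1.8, 0, 0, 0], [-2.1, 0, 0, 0], [-2.4, 0, 0, 0], [-2.7, 0, 0, 0], [-3.0, 0, 0, 0], [-3.3, 0, 0, 0], [-3.6, 0, 0, 0], [-3.9, 0, 0, 0], [-4.2, 0, 0, 0], [-4.5, 0, 0, 0], [-4.8, 0, 0, 0], [-5.0, 0, 0, 0], [-5.2, 0, 0, 0], [-5.2, 0, 0, 0], [-5.0, 0, 0, 0]]
  ]
}}

```text
clock: 6.65
tcp_pos: [0.3903, -0.3053, 0.0923]
eef_rot: [180.0, 0.0, 53.4]
ft_force: [-0.6, 0.0, 0.2]
grip_width: -0.0003
```

{"name": "carry_out", "arguments": {
  "increments": [
    [[1, 0, 0, 0], [2, 0, 0, 0], [2, 0, -2, 0], [2, 0, -5, 0], [2, 0, -8, 0], [2, 0, -11, 0], [4, 0, -14, 0], [6, -1, -17, 0], [7, -2, -18.8, 0], [7, -2, -18.8, 0], [7, -2, -18.8, 0], [7, -2, -18.8, 0], [7, -2, -18.8, 0]]
  ],
  "gripper": 8.5
}}

```text
clock: 7.73
tcp_pos: [0.4157, -0.2367, 0.2791]
eef_rot: [-179.9, 0.0, 53.4]
ft_force: [0.2, -0.2, -0.0]
grip_width: 0.085
```

Run:
```python
from meas import *
s=r.read_state();c=r.get_calibration("wrist");pickle.dump(c,open('w4.pkl','wb'));cv2.imwrite("pics/w4.png",r.read_camera("wrist"));print(s['clock'],s['tcp_pos'],s['ft_force'],edge(s['tcp_pos'][:2]))
```

```text
7.7333 [ 0.41572917 -0.23665444  0.27913275] [ 0.19583385 -0.23328184 -0.02985086] [0.01911603 0.03152548]
```

View pics/w4.png

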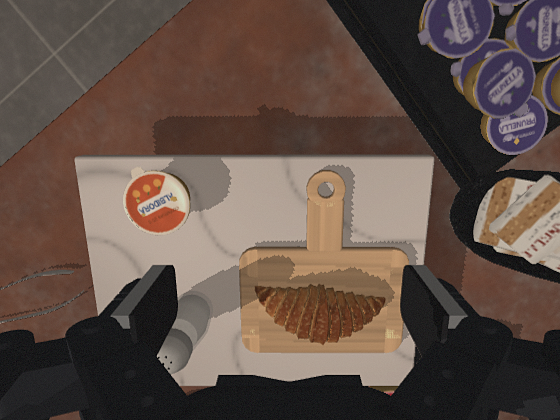

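{"name": "carry_out", "arguments": {
  "increments": [
    [[1, 4, 0, 0], [2, 8, 0, 0], [3, 12, 0, 0], [3.45, 16, 0, 0], [3.45, 20, 0, 0], [3.45, 21.1, 3, 0], [3.45, 21.1, 7, 0], [3.45, 21.1, 11, 0], [3.45, 21.1, 14, 0], [3.45, 21.1, 16, 0], [3.45, 21.1, 17.5, 0], [3.45, 21.1, 18, 0], [3.45, 21.1, 18, 0], [3.45, 21.1, 18, 0]]
  ]
}}

```text
clock: 8.95
tcp_pos: [0.6059, -0.3354, 0.1004]
eef_rot: [-180.0, -0.0, 53.4]
ft_force: [0.1, 0.1, 0.5]
grip_width: 0.0848
```

Run:
```python
from meas import *
s=r.read_state();c=r.get_calibration("wrist");pickle.dump(c,open('w5.pkl','wb'));cv2.imwrite("pics/w5.png",r.read_camera("wrist"));cv2.imwrite("pics/s5.png",cv2.resize(r.read_camera("scene")[200:420,255:455],None,fx=2.7,fy=2.7,interpolation=cv2.INTER_CUBIC));print(s['clock'],s['tcp_pos'],s['eef_rot'],s['ft_force'],edge(s['tcp_pos'][:2]))
```

```text
8.95 [ 0.60594886 -0.33535795  0.10038212] [-1.79988214e+02 -1.48997802e-03  5.33731351e+01] [0.12669289 0.12510183 0.46095034] [0.23071097 0.06548872]
```

View pics/w5.png

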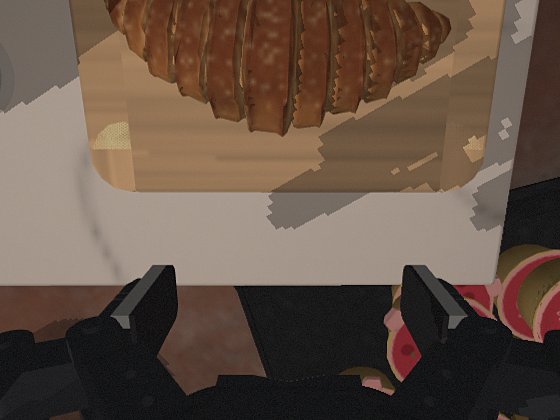

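View pics/s5.png

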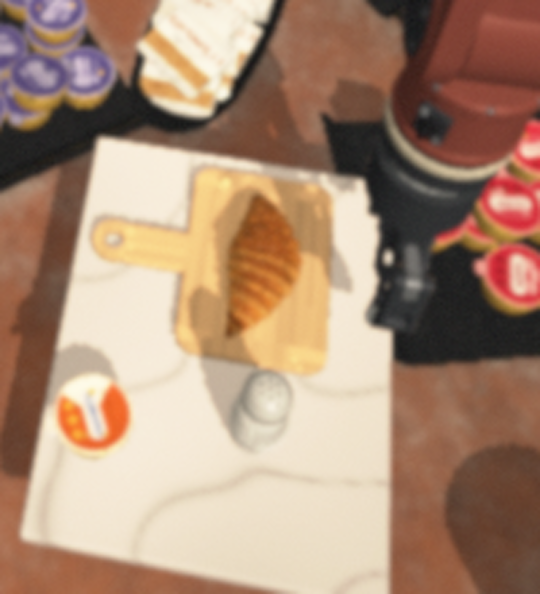

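Run:
```python
from meas import *
c=pickle.load(open('w5.pkl','rb'))
for z in (.06,.069): print(edge(cast('wrist',[[140,191.5],[290,191.5],[440,191.5]],z,c)[:,:2]).round(4))
print('riser back',edge(cast('wrist',[[100,285],[360,285]],.06,c)[:,:2]).round(4))
```

```text
[[ 0.2028 -0.0008]
 [ 0.2029  0.0665]
 [ 0.203   0.1338]]
[[0.2006 0.0029]
 [0.2007 0.0665]
 [0.2008 0.1301]]
riser back [[ 0.2489 -0.025 ]
 [ 0.2491  0.1002]]
```

{"name": "carry_out", "arguments": {
  "increments": [
    [[0, 0, 0.5, 0], [0, 0, 1.0, 0], [0, 0, 1.5, 0], [0, 0, 2.0, 0], [0, 0, 2.2, 0], [0, 0, 2.4, 0], [0, 0, 2.4, 0], [0, 0, 2.4, 0]]
  ]
}}

```text
clock: 9.72
tcp_pos: [0.606, -0.335, 0.0762]
eef_rot: [-180.0, 0.0, 53.4]
ft_force: [0.6, -0.2, 0.5]
grip_width: 0.085
```

Run:
```python
from meas import *
s=r.read_state();c=r.get_calibration("wrist");pickle.dump(c,open('w6.pkl','wb'));cv2.imwrite("pics/w6.png",r.read_camera("wrist"));print(s['clock'],s['tcp_pos'],s['eef_rot'],s['ft_force'],edge(s['tcp_pos'][:2]))
```

```text
9.7167 [ 0.60595904 -0.33502942  0.0762473 ] [-1.79992433e+02  2.42265665e-03  5.33991665e+01] [ 0.56912316 -0.15635044  0.46853366] [0.23052353 0.06575873]
```

View pics/w6.png

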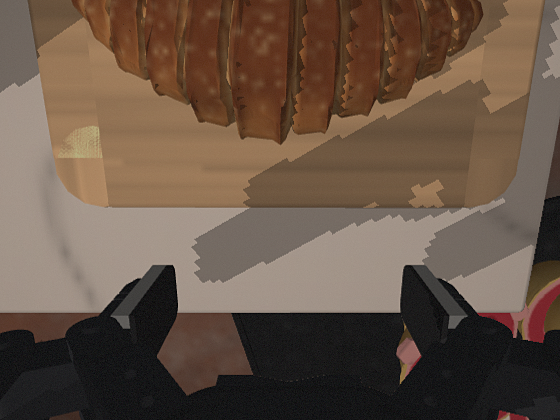

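{"name": "carry_out", "arguments": {
  "increments": [
    [[0, 0, 0.2, 0], [0, 0, 0.4, 0], [0, 0, 0.6, 0], [0, 0, 0.7, 0], [0, 0, 0.7, 0], [0, 0, 0.7, 0]]
  ]
}}

```text
clock: 10.27
tcp_pos: [0.6059, -0.335, 0.0692]
eef_rot: [-180.0, 0.0, 53.4]
ft_force: [0.4, 0.3, 0.2]
grip_width: 0.0851
```

Run:
```python
from meas import *
s=r.read_state();cv2.imwrite("pics/s7.png",cv2.resize(r.read_camera("scene")[260:340,340:440],None,fx=6,fy=6,interpolation=cv2.INTER_CUBIC));cv2.imwrite("pics/w7.png",r.read_camera("wrist"));print(s['clock'],s['tcp_pos'],s['ft_force'],edge(s['tcp_pos'][:2]))
```

```text
10.2667 [ 0.60594957 -0.33499191  0.06921607] [0.43395778 0.28591382 0.19457532] [0.23049358 0.06578323]
```

View pics/s7.png

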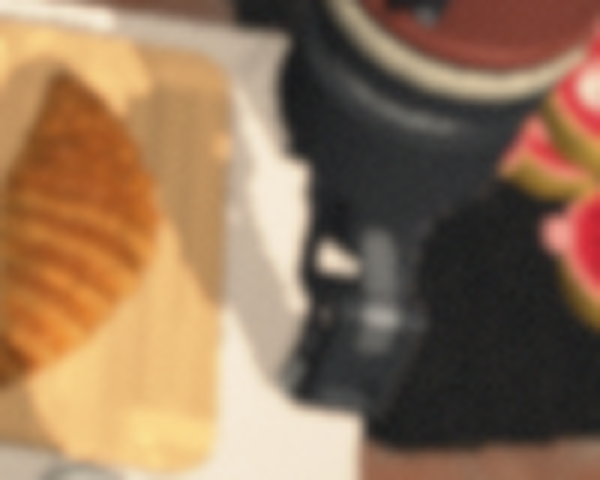

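View pics/w7.png

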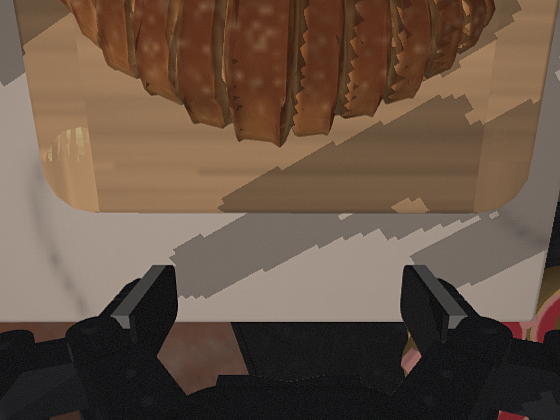

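{"name": "carry_out", "arguments": {
  "increments": [
    [[0, 0, 0.1, 0], [0, 0, 0.2, 0], [0, 0, 0.2, 0], [0, 0, 0.2, 0]]
  ]
}}

```text
clock: 10.7
tcp_pos: [0.6059, -0.335, 0.0672]
eef_rot: [-180.0, -0.0, 53.4]
ft_force: [0.7, 0.7, -0.2]
grip_width: 0.0849
```

{"name": "carry_out", "arguments": {
  "increments": [
    [[0, 0, 0.1, 0], [0, 0, 0.2, 0], [0, 0, 0.2, 0], [0, 0, 0.2, 0]]
  ]
}}

```text
clock: 11.03
tcp_pos: [0.6061, -0.3351, 0.0661]
eef_rot: [180.0, -0.0, 53.4]
ft_force: [-1.9, 1.4, 6.7]
grip_width: 0.0848
```

{"name": "carry_out", "arguments": {
  "increments": [
    [[0, 0, -0.22, 0], [0, 0, -0.22, 0], [0, -0.4, -0.22, 0], [0, -0.8, -0.22, 0], [0, -1.1, -0.22, 0], [0, -1.3, -0.22, 0], [0, -1.5, -0.22, 0], [0, -1.7, -0.22, 0], [0, -1.9, -0.22, 0], [0, -2.1, -0.22, 0], [0, -2.3, -0.22, 0], [0, -2.5, -0.22, 0], [0, -2.7, -0.22, 0], [0, -2.9, -0.22, 0], [0, -3.1, -0.22, 0], [0, -3.3, -0.22, 0], [0, -3.5, -0.22, 0]]
  ]
}}

```text
clock: 12.45
tcp_pos: [0.5778, -0.3141, 0.0675]
eef_rot: [180.0, -0.0, 53.4]
ft_force: [1.3, -1.0, -0.5]
grip_width: 0.0846
```

Run:
```python
from meas import *
s=r.read_state();cv2.imwrite("pics/s8.png",cv2.resize(r.read_camera("scene")[200:420,255:455],None,fx=2.7,fy=2.7,interpolation=cv2.INTER_CUBIC));cv2.imwrite("pics/w8.png",r.read_camera("wrist"));print(s['clock'],s['tcp_pos'],s['ft_force'],edge(s['tcp_pos'][:2]))
```

```text
12.45 [ 0.57775815 -0.31405544  0.06752271] [ 1.28874564 -0.98249643 -0.49492378] [0.19537819 0.06581774]
```

View pics/s8.png

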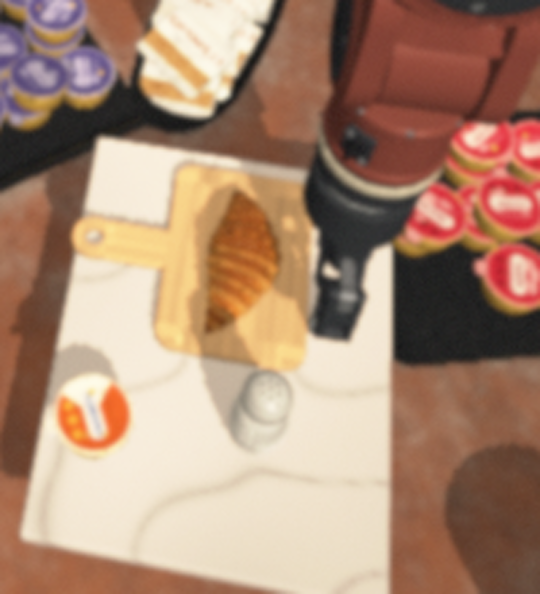

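View pics/w8.png

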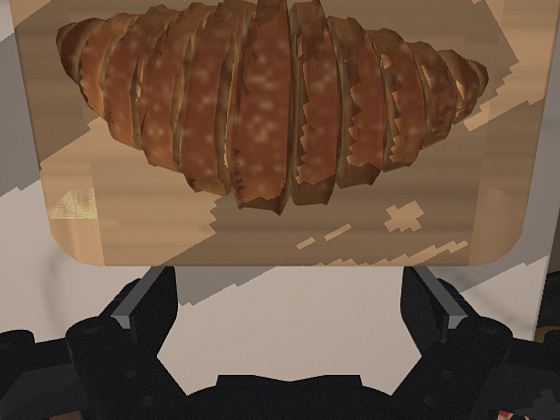

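{"name": "carry_out", "arguments": {
  "increments": [
    [[0, -0.3, 0, 0], [0, -0.6, 0, 0], [0, -0.9, 0, 0], [0, -1.2, 0, 0], [0, -1.5, 0, 0], [0, -1.8, 0, 0], [0, -2.1, 0, 0], [0, -2.4, 0, 0], [0, -2.7, 0, 0], [0, -3.0, 0, 0], [0, -3.3, 0, 0], [0, -3.6, 0, 0], [0, -3.9, 0, 0], [0, -4.2, 0, 0], [0, -4.5, 0, 0], [0, -4.8, 0, 0], [0, -5.1, 0, 0], [0, -5.4, 0, 0], [0, -5.6, 0, 0], [0, -5.6, 0, 0]]
  ]
}}

```text
clock: 14.22
tcp_pos: [0.5324, -0.2804, 0.0675]
eef_rot: [-180.0, 0.0, 53.4]
ft_force: [0.9, -1.1, 0.1]
grip_width: 0.0849
```

{"name": "carry_out", "arguments": {
  "increments": [
    [[0, 1.0, 0, 0], [0, 2.0, 0, 0], [0, 2.5, -2, 0], [0, 2.5, -5, 0], [0, 2.5, -9, 0], [0, 2, -13, 0], [0, -2, -17, 0], [0, -6, -20, 0], [0, -9, -21, 0], [0, -12, -21, 0], [0, -12, -21, 0], [0, -12, -21, 0], [0, -12, -21, 0], [0, -12, -21, 0]]
  ]
}}

```text
clock: 15.38
tcp_pos: [0.4372, -0.2098, 0.2772]
eef_rot: [-180.0, 0.0, 53.4]
ft_force: [0.6, 1.0, -0.3]
grip_width: 0.0853
```

Run:
```python
from meas import *
s=r.read_state();c=r.get_calibration("wrist");pickle.dump(c,open('w9.pkl','wb'));cv2.imwrite("pics/w9.png",r.read_camera("wrist"));print(s['clock'],s['tcp_pos'],s['eef_rot'],s['ft_force'],edge(s['tcp_pos'][:2]))
```

```text
15.3833 [ 0.43720891 -0.20976007  0.27718641] [-1.79993426e+02  1.54455230e-03  5.33911404e+01] [ 0.61729076  1.04939691 -0.30916199] [0.02035933 0.06592229]
```

View pics/w9.png

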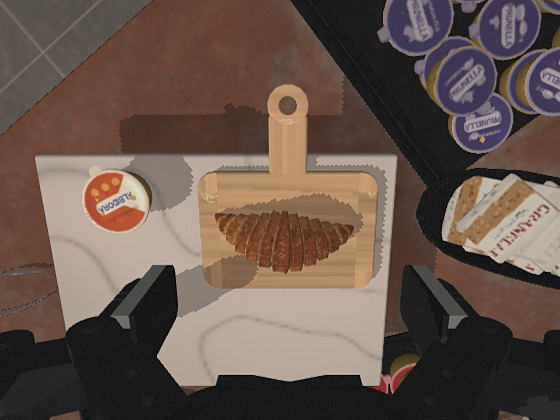

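```bash
cat > sh.py <<'E'
from meas import *
def run(f,ck,edgecols,shR,shL,v,vs,rear,rv):
    img=cv2.imread(f);c=pickle.load(open(ck,'rb'));g,hsv,W=meas(img,c)
    def grad(us,v0,v1,sgn):
        p=[]
        for u in us:
            d=sgn*np.diff(g[v0:v1,u]);i=d.argmax()
            if 0<i<len(d)-1:
                a,b,cc=d[i-1:i+2];den=a-2*b+cc
                p.append((u,v0+i+.5+(.5*(a-cc)/den if den else 0)))
        return np.array(p)
    pe=grad(edgecols,*v,1)
    o,d=line(edge(W(pe,.06)));d*=np.sign(d[1]);print('edge o',o.round(4),'ang',-d[0]/d[1])
    m=cv2.inRange(hsv,(8,70,60),(25,255,255))
    for n,us in(('R',shR),('L',shL)):
        p=np.array([(u,vs[0]+np.flatnonzero(m[vs[0]:vs[1],u])[0]-.5) for u in us])
        e=edge(W(p,.06));off=(e[:,0]-o[0])-(e[:,1]-o[1])*d[0]/d[1]
        print('shoulder',n,'px',p[:,1].mean().round(2),'behind edge',np.median(off).round(5),off.std().round(5),'v',e[:,1].mean().round(3))
    p=np.array([(u,rv[0]+np.flatnonzero(m[rv[0]:rv[1],u])[-1]+.5) for u in rear])
    e=edge(W(p,.069));l=line(e);print('rear',e.mean(0).round(4),'ang',-(l[1][0]/l[1][1]).round(4))
E
python3 - <<'E'
from sh import *
run('pics/w9.png','w9.pkl',list(range(42,76,2))+list(range(200,262,2))+list(range(315,392,2)),range(220,262,2),range(314,360,2),(145,166),(163,190),range(220,360,3),(270,300))
im=cv2.imread('pics/w9.png');cv2.imwrite('pics/w9z.png',cv2.resize(im[140:190,180:400],None,fx=3.6,fy=3.6,interpolation=cv2.INTER_NEAREST))
E
```

```text
edge o [0.0003 0.0384] ang 0.00034470958
shoulder R px 170.5 behind edge 0.01414 2e-05 v 0.022
shoulder L px 170.5 behind edge 0.01428 2e-05 v 0.11
rear [0.1282 0.0664] ang -0.0011
```

View pics/w9z.png

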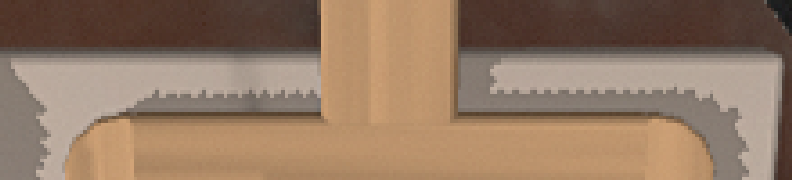

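{"name": "carry_out", "arguments": {
  "increments": [
    [[0, 4, 0, 0], [0, 8, 0, 0], [0, 12, 1, 0], [0, 14.5, 4, 0], [0, 14.5, 8, 0], [0, 14.5, 12, 0], [0, 14.5, 16, 0], [0, 14.5, 19, 0], [0, 14.5, 20.4, 0], [0, 14.5, 21, 0], [0, 14.5, 21, 0], [0, 14.5, 21, 0]]
  ]
}}

```text
clock: 16.43
tcp_pos: [0.5532, -0.296, 0.0666]
eef_rot: [-179.9, 0.0, 53.4]
ft_force: [-0.7, 0.3, 0.4]
grip_width: 0.0849
```

{"name": "carry_out", "arguments": {
  "increments": [
    [[0, -0.4, 0, 0], [0, -0.8, 0, 0], [0, -1.2, 0, 0], [0, -1.6, 0, 0], [0, -2.0, 0, 0], [0, -2.3, 0, 0], [0, -2.5, 0, 0], [0, -2.7, 0, 0], [0, -2.9, 0, 0], [0, -3.1, 0, 0], [0, -3.3, 0, 0], [0, -3.5, 0, 0], [0, -3.6, 0, 0], [0, -3.7, 0, 0], [0, -3.75, 0, 0], [0, -3.75, 0, 0], [0, -3.75, 0, 0]]
  ]
}}

```text
clock: 17.85
tcp_pos: [0.523, -0.2734, 0.0676]
eef_rot: [180.0, -0.0, 53.4]
ft_force: [0.0, 0.0, 1.2]
grip_width: 0.0849
```

{"name": "carry_out", "arguments": {
  "increments": [
    [[0, 1.0, 0, 0], [0, 2.0, 0, 0], [0, 2.5, -2, 0], [0, 2.5, -5, 0], [0, 2.5, -9, 0], [0, 2, -13, 0], [0, -2, -17, 0], [0, -6, -18, 0], [0, -9, -18, 0], [0, -10, -18, 0], [0, -10, -18, 0], [0, -10, -18, 0], [0, -10, -18, 0]]
  ]
}}

```text
clock: 18.93
tcp_pos: [0.4433, -0.2143, 0.2474]
eef_rot: [180.0, -0.0, 53.4]
ft_force: [1.3, -0.9, -1.0]
grip_width: 0.0847
```

Run:
```python
from sh import *
s=r.read_state();c=r.get_calibration("wrist");pickle.dump(c,open('w10.pkl','wb'));im=r.read_camera("wrist");cv2.imwrite("pics/w10.png",im);print(s['clock'],s['tcp_pos'],s['eef_rot'],s['ft_force'],edge(s['tcp_pos'][:2]))
cv2.imwrite('pics/t10.png',cv2.resize(r.read_camera("top")[140:300,310:480],None,fx=3.7,fy=3.7,interpolation=cv2.INTER_CUBIC))
```

```text
18.9333 [ 0.44326215 -0.21425041  0.24739159] [ 1.79981706e+02 -2.55147592e-04  5.33905709e+01] [ 1.28907558 -0.90159382 -1.01352247] [0.02789623 0.065919  ]
```

View pics/w10.png

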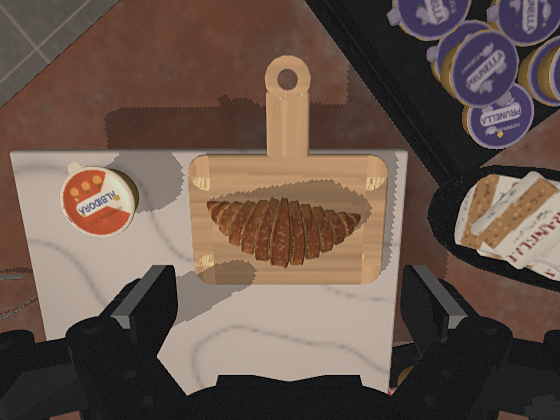

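Run:
```python
from sh import *
im=cv2.imread('pics/w10.png');cv2.imwrite('pics/w10z.png',cv2.resize(im[140:170,180:340],None,fx=5,fy=10,interpolation=cv2.INTER_NEAREST))
cv2.imwrite('pics/w10y.png',cv2.resize(im[140:170,270:430],None,fx=5,fy=10,interpolation=cv2.INTER_NEAREST))
c=pickle.load(open('w10.pkl','rb'))
for v in (149.5,150.5,151.5,152.5,153.5,154.5,155.5):print(v,edge(cast('wrist',[[288,v]],.06,c)[:,:2])[0,0].round(4),edge(cast('wrist',[[288,v]],.0645,c)[:,:2])[0,0].round(4))
for u in (100,170,230,250,330,360,398): print(u,im[146:162,u].sum(1))
```

```text
149.5 -0.0006 -0.0012
150.5 0.0002 -0.0004
151.5 0.001 0.0004
152.5 0.0018 0.0012
153.5 0.0026 0.002
154.5 0.0035 0.0029
155.5 0.0043 0.0037
100 [234 232 239 232 277 359 427 470 510 510 512 509 504 502 504 495]
170 [168 171 184 238 280 333 354 361 367 366 373 374 370 371 371 372]
230 [174 168 193 248 272 332 369 337 214 313 350 399 420 422 430 433]
250 [193 182 198 247 272 335 361 336 216 316 360 400 426 424 437 429]
330 [164 160 186 255 278 346 357 334 219 325 373 426 454 446 442 444]
360 [161 159 194 256 286 347 371 333 224 326 384 428 457 450 443 442]
398 [184 178 193 257 297 383 437 472 506 507 505 508 499 463 384 508]
```

View pics/w10z.png

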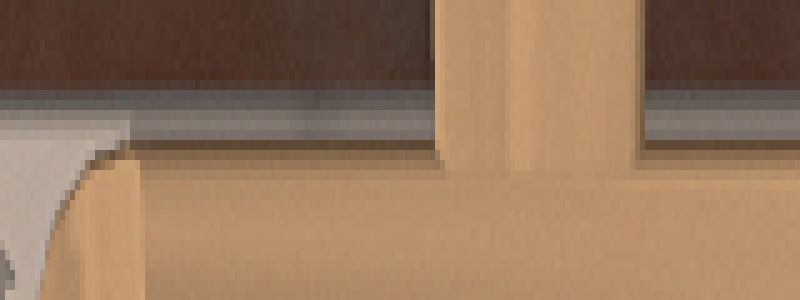

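View pics/w10y.png

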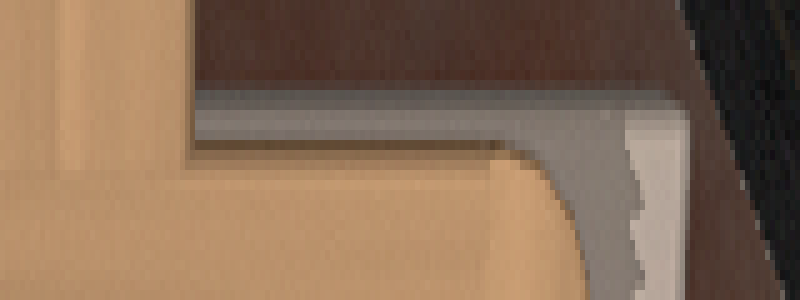

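View pics/t10.png

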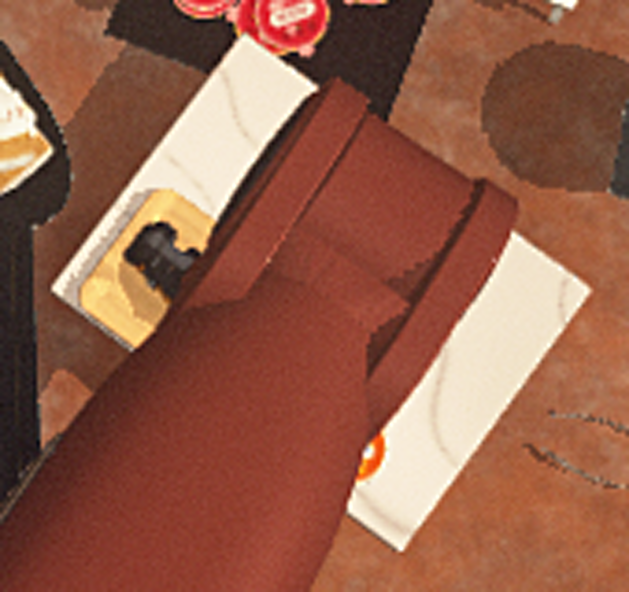

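{"name": "carry_out", "arguments": {
  "increments": [
    [[0, 4, 0, 0], [0, 8, 0, 0], [0, 12, 1, 0], [0, 12.5, 4, 0], [0, 12.5, 8, 0], [0, 12.5, 12, 0], [0, 12.5, 15, 0], [0, 12.5, 17, 0], [0, 12.5, 18, 0], [0, 12.5, 18, 0], [0, 12.5, 18, 0]]
  ]
}}

```text
clock: 19.95
tcp_pos: [0.5434, -0.2887, 0.0673]
eef_rot: [-180.0, 0.0, 53.4]
ft_force: [1.1, -0.5, 0.6]
grip_width: 0.0849
```

{"name": "carry_out", "arguments": {
  "increments": [
    [[0, -0.4, 0, 0], [0, -0.8, 0, 0], [0, -1.2, 0, 0], [0, -1.6, 0, 0], [0, -2.0, 0, 0], [0, -2.3, 0, 0], [0, -2.4, 0, 0], [0, -2.5, 0, 0], [0, -2.56, 0, 0], [0, -2.61, 0, 0], [0, -2.66, 0, 0], [0, -2.66, 0, 0], [0, -2.66, 0, 0], [0, -2.66, 0, 0]]
  ]
}}

```text
clock: 21.12
tcp_pos: [0.5218, -0.2725, 0.0676]
eef_rot: [180.0, -0.0, 53.4]
ft_force: [1.9, -1.3, 1.4]
grip_width: 0.0851
```

{"name": "carry_out", "arguments": {
  "increments": [
    [[0, 1.0, 0, 0], [0, 2.0, 0, 0], [0, 2.5, -2, 0], [0, 2.5, -5, 0], [0, 2.5, -9, 0], [0, 2, -13, 0], [0, -2, -16, 0], [0, -6, -16, 0], [0, -10, -16, 0], [0, -12, -16, 0], [0, -12, -16, 0], [0, -12, -16, 0], [0, -12, -16, 0]]
  ]
}}

```text
clock: 22.2
tcp_pos: [0.4258, -0.2012, 0.2278]
eef_rot: [179.9, 0.0, 53.4]
ft_force: [0.4, -0.3, 0.3]
grip_width: 0.0852
```

Run:
```python
from sh import *
s=r.read_state();c=r.get_calibration("wrist");pickle.dump(c,open('w11.pkl','wb'));im=r.read_camera("wrist");cv2.imwrite("pics/w11.png",im);print(s['clock'],s['tcp_pos'],s['ft_force'],edge(s['tcp_pos'][:2]))
cv2.imwrite('pics/s11.png',cv2.resize(r.read_camera("scene")[200:420,255:455],None,fx=2.7,fy=2.7,interpolation=cv2.INTER_CUBIC))
print('push end',edge([.523,-.2734]))
```

```text
22.2 [ 0.4257826  -0.20119353  0.22776384] [ 0.41386542 -0.33173699  0.30985242] [0.00607858 0.06600115]
push end [0.12717763 0.06587602]
```

View pics/w11.png

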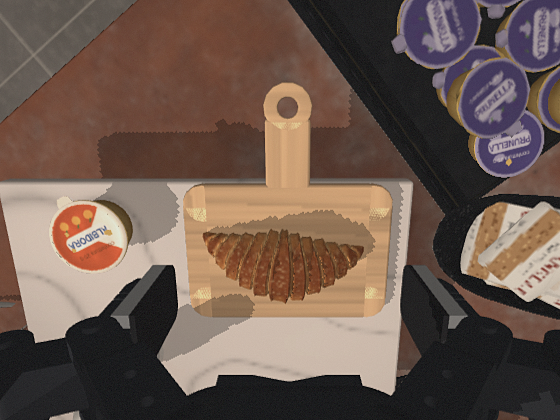

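View pics/s11.png

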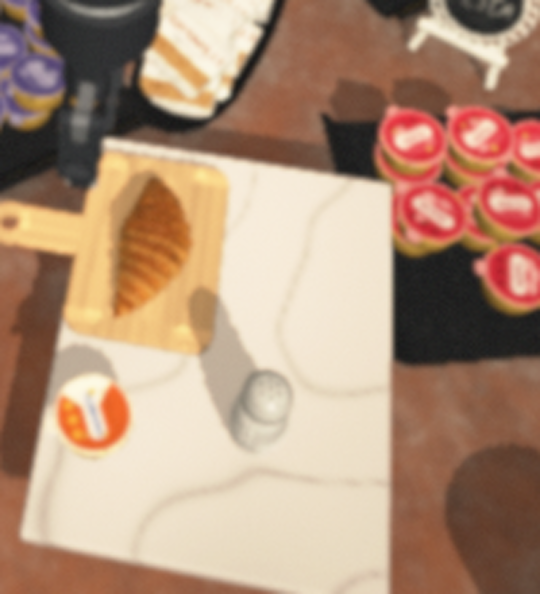

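Run:
```python
from sh import *
im=cv2.imread('pics/w11.png');cv2.imwrite('pics/w11z.png',cv2.resize(im[170:200,170:330],None,fx=5,fy=10,interpolation=cv2.INTER_NEAREST))
cv2.imwrite('pics/w11y.png',cv2.resize(im[170:200,270:430],None,fx=5,fy=10,interpolation=cv2.INTER_NEAREST))
c=pickle.load(open('w11.pkl','rb'));print('cam',edge(c['T'][:2,3]),c['T'][2,3])
print('push end',edge([.5218,-.2725]))
P=lambda e,z:proj('wrist',[[*toW([e,.066]),z]],c)[0,1].round(2)
print('rows: face bottom',P(0,.044),'edge top',P(0,.06),'2mm in',P(.002,.06),'sh top',P(0,.069))
for u in (100,170,215,235,250,325,345,360,405): print(u,im[174:194,u].sum(1))
```

```text
cam [-0.0609218   0.06654258] 0.3525021218528076
push end [0.12567766 0.06588457]
rows: face bottom 177.12 edge top 181.06 2mm in 183.55 sh top 183.47
100 [258 252 245 247 259 271 281 322 416 476 536 573 571 571 564 565 558 560
 545 545]
170 [202 207 199 192 232 273 285 322 427 482 533 573 570 576 571 533 380 394
 401 403]
215 [179 184 184 197 224 280 289 334 366 280 244 327 375 422 457 459 463 472
 478 474]
235 [196 192 190 191 228 275 283 326 364 272 250 337 382 423 462 461 477 473
 478 482]
250 [206 201 209 212 238 276 276 328 361 281 245 333 385 426 463 465 473 482
 472 478]
325 [190 181 181 185 245 271 287 337 375 280 258 340 398 454 491 484 486 475
 485 480]
345 [197 195 178 186 248 277 291 335 377 287 253 344 402 451 495 488 490 482
 482 483]
360 [188 188 191 191 242 282 293 343 382 284 257 348 409 458 502 489 491 490
 485 483]
405 [205 205 203 208 244 276 291 361 433 477 525 550 546 546 547 547 545 545
 550 552]
```

View pics/w11z.png

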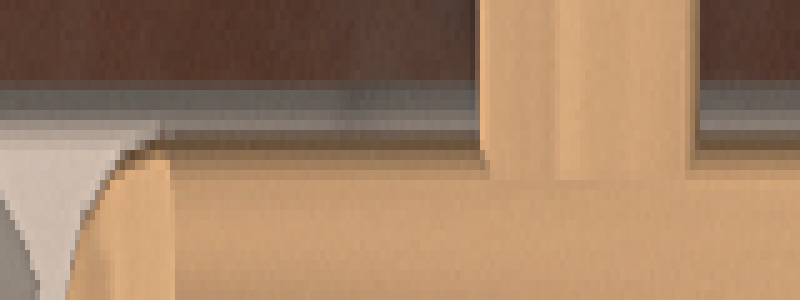

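View pics/w11y.png

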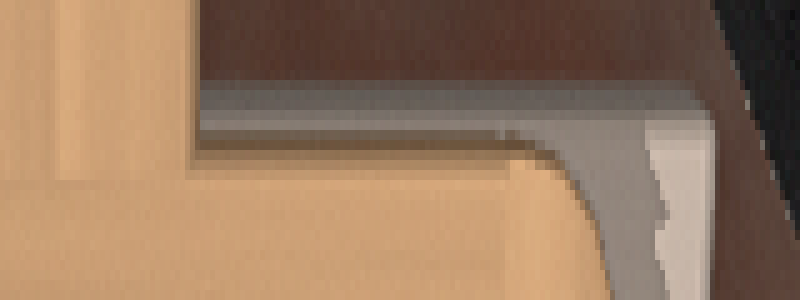

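Run:
```python
from rig import r
print(r.read_state()['qvel'].round(3));print(r.hand_in())
```

```text
[-0.09   0.436  0.     0.016  0.078  0.005]
the job is handed in; nothing more can be done
None
```

The job is done and handed in. The paddle's shoulders are flush with the riser's front edge and square to it, with the whole handle sticking out past the edge.

- **Jam cup:** I nudged it about 85 mm along the riser with closed fingertips. It is still standing on the riser, clear of the board.
- **Paddle:** I pushed its rear side with both open fingertips, in three gentle pushes with a look after each. The sideways force was about 2.5 N at most when read at the end of each push. While lowering behind the board, the fingertips touched the riser lightly (about 7 N), and I raised them before pushing.
- **Last wrist and scene pictures:**
  - The shoulders are about 0.2–0.6 mm behind the edge. They sit at the same pixel row left and right of the handle, so any skew is too small to see.
  - The croissant was never touched and still lies on the board. The salt shaker has not moved.
  - The gripper is clear of everything.
- **Disagreement:** Early readings of the shoulder position differed by about 2–3 mm, depending on the height assumed for the board's rounded edges. I settled this by comparing the shoulder with the edge directly in the same picture. That agreed with the position the fingertips reached.
- **Not checked:** I did not look at the mug again at the end, but the arm never went near it.

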